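# Hang the cobbler's hammer in the crowded clip rail

## Task

Lift the cobbler's hammer out of the bench block and hang it up in the empty spring clip on the tool rail, between the mallet and the other hammer: press its handle back through the sprung jaws until it is fully home in the clip, let the hammer down until its collar rests on the jaws, and let go. Nobody knows exactly where along the rail that clip is clamped, so feel your way in gently: do not force the hammer against the clip, and leave the two neighbours and everything else on the bench undisturbed.

Things in the scene. Friction and masses are not known exactly. Their poses are not given: they have to be found in the camera images.
- hammer_head (a point): Centre of the cobbler's hammer's steel head; it stands head up in the block, leaning under 4 deg. Axes: z up the handle, y along the head (round face 32 mm wide ends at +48 mm, flat peen 30 mm wide at -47), x across. Middle of the head: flat cheeks 24 mm apart in x (grip here from above), 38 mm long in y, 24 mm high. Loose, 0.3 to 0.5 kg.
- hammer_collar (a point): Underside of the hammer's round steel collar, on the handle's axis, 26 mm below the head's centre. The collar is 30 mm in diameter and 14 mm high, right under the head. Below it the round wooden handle, 22 mm in diameter, runs down to the butt, 180 mm below this point. Axes as the hammer's.
- block_hole (a point): Middle of the mouth of the 25 mm hole in which the hammer stands, 60 mm deep, straight down; on top of the fixed wooden block (100 x 150 x 68 mm high, y along its long side; the hole lies 35 mm from its middle towards +y). The hammer must rise 65 mm to be clear of it.
- rack: Tool rail: fixed grey stand 440 mm wide, with three like spring clips open towards the robot. Origin on the bench below the middle of the empty place; z up, y along the rail, x away from the robot (tools go in along +x). Outer clips at y = -122 and +122 mm hold the neighbours. Rail front at x = +36 mm, top at 229 mm; uprights at y = -206 and +206 mm, x = +45 mm, equally high.
- place (a point): Where the hammer's head centre comes when hung, 261 mm above the bench (axes as the rack's), if the empty clip stood half-way between the neighbours. It is clamped up to 22 mm to either side along y, not measured: feel for it or look. x and height hold. With the head 8 to 20 mm above this, the collar clears the jaws while the handle is at jaw height.
- jaw_level (a point): Point 26 mm below place, at the height of the jaw tops. Jaws are upright spring strips 20 mm high. Per jaw: a round nib (8 mm wide) 9.6 mm in front (-x) of the seated handle axis, 11.5 mm beside the clip's middle; from it a lip flares out at 62 deg from the way in, to 25 mm beside and 21 mm in front. A lip pushes the handle towards the clip's middle.
- rail_mid (a point): Middle of the rail's front face, 216 mm above the bench, behind the empty place. The nibs are 15 mm apart; centred within about 2 mm, the 22 mm handle springs them open with a push of some 8 to 15 N, snaps through and stops, its axis at x = 0 of the rack, on a springy rubber buffer (2.5 N per mm, 5 mm of give). Let down, the collar rests on the jaw tops.
- mallet_head (a point): Centre of the wooden mallet's head, a neighbour (the sides vary). It hangs loose in an outer clip. The head is a cylinder 38 mm in diameter, 84 mm long, along its own y axis and the rail; axes as the hammer's. Leave it alone.
- peen_head (a point): Centre of the darker cross-peen hammer's head, the other neighbour, hanging loose in the other outer clip. The head is 83 mm long, 24 mm wide and high, along its own y axis and the rail; axes as the hammer's. Leave it alone.
- awl: Cork-handled awl standing in a small hole of the block, 128 mm long, handle 33 mm wide. Origin at its lower end. Bystander.
- iron: Dark steel pricking iron standing in the other small hole of the block, 126 mm long, 19 mm wide. Origin at its lower end. Bystander.
- jar: Glue jar with a green lid, 76 mm wide, 130 mm high, standing on the right, between block and rail. Origin at the centre of its underside. Bystander.
- sand_block: Dark sanding block, 68 x 100 x 27 mm, lying flat on the left. Origin at the centre of its underside. Bystander.
Mind the look-alikes: they are no part of the job. What is shaped like the part that bears block_hole but pink is not meant.

How it is judged:
By the outcome, as a careful person would: the job done as asked, in the order asked, and still so for the second after the job is handed in, with the robot touching nothing.
It also fails if it takes over 72 s, if anything falls off the work surface, if the arm or the gripper's body presses on something with over 40 N, if the wrist force passes 120 N, or if a joint passes its speed limit or range.

## Robot

A 6-joint arm with a two-finger parallel gripper is mounted at the origin on the work surface. World frame = base frame: x ahead of the robot, y to its left, z up, the work surface at z = 0. Lengths are in mm, angles in rad, forces in N, time in s.
With the tool pointing down it reaches from about 400 to 925 mm from the base axis. Payload 3.4 kg.
Tool frame: the origin (TCP) lies between the finger pads; the fingertips stand 19 mm ahead of it and the grasp point (between the pads) is the TCP; z points along the fingers, x is the direction in which the jaws open and shut, and the axes are right-handed (so a half turn about z gives the same grasp; the last joint's range is limited). The gripper opens to 85 mm and grips with 20 to 120 N. Pads are 22 mm wide; open, the fingers measure 114 mm over their backs; the gripper's body (76 mm by 85 mm) begins 54 mm behind the grasp point. The pads swing forward as they close: fully open they stand 13 mm farther back than shut.
Start: joints at [-1.315, 0.307, 1.506, -0, 1.328, -0.073], TCP at [185.648, -544.211, 220.305] pointing down, gripper open.
Joint ranges: [-3.12, 3.12], [-1.05, 2.28], [0.14, 2.33], [-1.42, 4.57], [0.1, 2.73], [-2.68, 2.68]. Speed limits (rad/s): [2.57, 2.57, 3.14, 3.14, 3.14, 3.14].

## Interface

Orientations are given as a unit quaternion [w, x, y, z].
In Python, from plant import telemetry, cams, manip gives the robot as it stands.
- The arm moves only by the tool servo_tool, never from a script. Its argument "deltas" is a list of rows, each an object of numbers: "tx", "ty", "tz": the shift along the tool's x, y, z in m; "turn": the turn about the tool's z in rad. In form: [{"tx": .., "ty": .., "tz": .., "turn": ..}, ...]. A call has 1 to 8 rows; each row shifts and turns the commanded pose from where the row before left it, along the tool's axes as they then stand; what a row does not reach is not made up. A row lasts 1/10 s, in which the tool goes at most 50 mm and 8.59 degrees, less where a joint would pass 70% of its speed; a pose out of reach is approached as far as the arm can. A call with a gripper value outside its range is refused whole. "claw" is the finger opening in m, from 0 to 0.0854, set as the call begins (left out, the last holds). The fingers move at their own pace and stop on an object; the grip force is fixed at half the most. Time passes only in rows, so rows that do not move let the fingers close. It gives the time, the measured TCP pose, the force and the opening at its end, in the units of the state.
- telemetry.read_state(): the state, without advancing time (a new reading comes with each control period).
- cams.camera(name): name is "scene" or "top" or "wrist"; returns (picture, depth): 420x560x3 uint8, red, green, blue; 420x560 float32, mm along the optical axis (not along the pixel's ray), 0 where there is no reading.
- cams.camera_info(name): a dict with "mtx" (3x3 intrinsics, pixels), "world_to_cam" (4x4, takes a point from world to camera coordinates); the wrist camera has in their place "tool_from_camera" (4x4, takes a point from camera to tool coordinates, whose origin is the TCP and whose axes are the tool frame's). Camera axes: x right, y down, z forward; pixel columns grow to the right and rows downward; lengths in mm; the calibration is good to about 2 mm. A picture is of the moment at which its call begins: read the wrist's pose just before it. camera_info takes no time and is no camera call.
- manip.job_done(): hands the job in, once; it reports no verdict.
The state is a dict: "time": time; "joint_positions": joint angles; "joint_velocities": joint speeds; "joint_efforts": joint torques, N m; "tool_pos": TCP position; "eef_rot": TCP orientation; "contact_force": force on the tool from outside, world axes, zero at the start; "wrist_torque": the same for the moment, N m; "finger_gap": finger opening in mm.
Only numpy, scipy, OpenCV 4.12 (cv2) and the standard library are available. Lean on these libraries where they do the work, as an engineer would, in place of code of your own. Each camera call takes 0.05 s, during which the arm holds its last target. There are 200 camera calls.

## Working session

There is one attempt and no reset: what is moved stays moved. The work goes in short steps, Python scripts to look and compute and a tool call to move; the robot and the scene stay as the last step left them, time stands still between calls to the robot, and variables do not carry over. Pictures are saved under pics/ and viewed, about 8 in all and at most 12, crops included, and the job is handed in when it is done.

Besides the shell and the picture viewer there is one more tool, called as name(argument=value, ...) on one line, values as JSON. servo_tool: Moves the arm, as the interface text tells. Its arguments: {"type":"object","properties":{"deltas":{"type":"array"},"claw":{"type":"number"}},"required":["deltas"]}

```bash
mkdir -p pics; ls; cat > h.py <<'E'
import numpy as np,cv2
from plant import telemetry,cams,manip
from scipy.spatial.transform import Rotation as R
def T():
    s=telemetry.read_state();q=s['eef_rot'];M=np.eye(4);M[:3,:3]=R.from_quat([q[1],q[2],q[3],q[0]]).as_matrix();M[:3,3]=s['tool_pos'];return M
def shot(n,save):
    t=T();p,d=cams.camera(n);i=cams.camera_info(n)
    C=t@np.array(i['tool_from_camera']) if n=='wrist' else np.linalg.inv(np.array(i['world_to_cam']))
    np.savez('pics/'+save,p=p,d=d,K=i['mtx'],C=C);cv2.imwrite(f'pics/{save}.png',p[:,:,::-1])
def cloud(save):
    f=np.load(f'pics/{save}.npz');d=f['d'];K=f['K'];C=f['C'];v,u=np.mgrid[:d.shape[0],:d.shape[1]]
    P=np.stack([(u-K[0,2])/K[0,0]*d,(v-K[1,2])/K[1,1]*d,d],-1)@C[:3,:3].T+C[:3,3];P[d==0]=np.nan;return P,f['p']
E
python3 - <<'E'
from h import *
s=telemetry.read_state();print(s)
for n in('scene','top','wrist'):shot(n,n+'0');print(n,np.load(f'pics/{n}0.npz')['C'].round(2).tolist(),np.load(f'pics/{n}0.npz')['K'].tolist())
E
```

```text
pics
{'time': 0.0, 'joint_positions': array([-1.31551290e+00,  3.07586676e-01,  1.50766814e+00,  2.83218392e-05,
        1.32839157e+00, -7.34896453e-02]), 'joint_velocities': array([ 7.30419857e-04,  7.70421287e-05,  1.13452985e-04,  2.04438250e-04,
       -6.66660316e-05, -2.73703522e-05]), 'joint_efforts': array([-2.48444565e-03, -4.57553995e+01, -2.51914930e+01,  6.76333502e-05,
        1.32220192e-02,  2.58891941e-05]), 'tool_pos': array([ 185.4689199 , -543.51289185,  219.37520674]), 'eef_rot': array([-6.67756323e-04,  8.13287835e-01, -5.81860674e-01, -7.80219858e-04]), 'contact_force': array([ 0.06068749,  0.16289651, -0.01005018]), 'wrist_torque': array([0.00069149, 0.00423215, 0.07664859]), 'finger_gap': 85.45722349300482}
scene [[0.69, 0.39, -0.62, 1002.78], [0.73, -0.34, 0.6, -615.24], [0.02, -0.86, -0.51, 649.23], [0.0, 0.0, 0.0, 1.0]] [[396.7472021077196, 0.0, 286.9070897931105], [0.0, 396.7472021077196, 204.09842428351283], [0.0, 0.0, 1.0]]
top [[-0.0, -0.99, 0.11, 342.49], [-1.0, -0.0, -0.03, -36.16], [0.03, -0.11, -0.99, 1338.79], [0.0, 0.0, 0.0, 1.0]] [[430.80936042888914, 0.0, 281.4122102849419], [0.0, 430.80936042888914, 209.6847905447864], [0.0, 0.0, 1.0]]
wrist [[0.32, -0.9, -0.31, 263.12], [-0.95, -0.31, -0.1, -516.87], [-0.0, 0.32, -0.95, 372.01], [0.0, 0.0, 0.0, 1.0]] [[339.9915779645836, 0.0, 276.05869503969586], [0.0, 339.9915779645836, 212.19181440996087], [0.0, 0.0, 1.0]]
```

View pics/scene0.png

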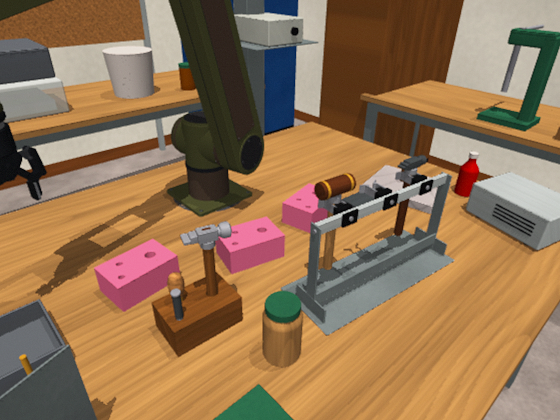

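View pics/top0.png

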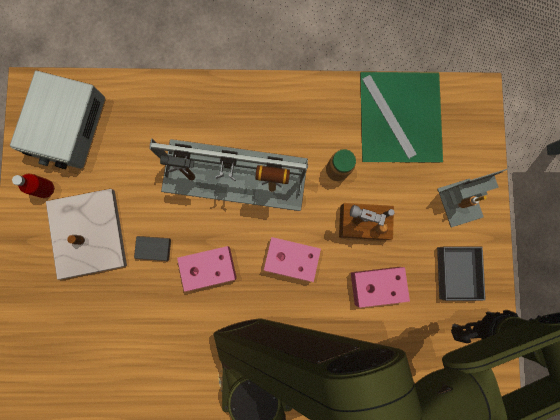

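```bash
python3 - <<'E'
from h import *
P,p=cloud('top0')
def at(u,v): return P[v,u].round(0).tolist()
# head from top: region u 345-400 v 200-232, z>185
def seg(u0,u1,v0,v1,z0,z1):
    Q=P[v0:v1,u0:u1].reshape(-1,3);return Q[(Q[:,2]>z0)&(Q[:,2]<z1)]
def rep(n,Q):
    c,(w,h),a=cv2.minAreaRect(Q[:,:2].astype(np.float32));print(n,len(Q),np.round(c,1),round(w),round(h),round(a,1),'z',np.percentile(Q[:,2],[2,50,98]).round(1))
rep('head',seg(335,405,195,240,185,400))
rep('block',seg(335,405,195,250,60,75))
rep('rail',seg(145,315,135,180,222,236))
rep('mallet',seg(250,295,155,190,262,320))
rep('peen',seg(150,200,145,185,245,320))
Q=seg(335,405,195,240,20,400);print(np.histogram(Q[:,2],20))
Q=seg(145,315,135,215,100,330);print(np.histogram(Q[:,2],24))
a=cv2.resize(p[125:255,140:420],None,fx=2.8,fy=2.8,interpolation=3)
s=cloud('scene0')[1]
b=cv2.resize(s[150:290,300:460],None,fx=3.2,fy=3.2,interpolation=3)
b2=cv2.resize(s[210:360,140:260],None,fx=2,fy=2,interpolation=3)
cv2.imwrite('pics/c1.png',a[:,:,::-1]);cv2.imwrite('pics/c2.png',b[:,:,::-1])
E
```

```text
head 375 [ 459.3 -293.6] 95 32 74.0 z [203.9 223.7 231.1]
block 1113 [ 456.8 -328.8] 152 100 86.5 z [62.3 67.9 73.2]
rail 1132 [590.8  76.4] 415 80 82.0 z [223.6 230.  235.7]
mallet 502 [555.8 -42.2] 84 38 82.9 z [268.8 284.2 290.1]
peen 322 [586.9 198.9] 84 26 79.6 z [247.8 269.4 274.6]
(array([  30,   31,   29,   63, 1057,   23,   11,   15,   19,   31,  100,
          9,    4,    3,    1,    2,    4,   12,  147,  211]), array([ 20.11560351,  30.79101683,  41.46643015,  52.14184347,
        62.81725678,  73.4926701 ,  84.16808342,  94.84349674,
       105.51891005, 116.19432337, 126.86973669, 137.54515   ,
       148.22056332, 158.89597664, 169.57138996, 180.24680327,
       190.92221659, 201.59762991, 212.27304323, 222.94845654,
       233.62386986]))
(array([ 17,  12,  20,  19,  11,  19,  13,  20,  11,  15,  10,  14,  18,
        65, 116, 327, 874, 129,  13,  14, 102, 252, 190, 253]), array([100.50743597, 108.49372983, 116.48002369, 124.46631755,
       132.45261141, 140.43890527, 148.42519913, 156.41149299,
       164.39778686, 172.38408072, 180.37037458, 188.35666844,
       196.3429623 , 204.32925616, 212.31555002, 220.30184388,
       228.28813774, 236.27443161, 244.26072547, 252.24701933,
       260.23331319, 268.21960705, 276.20590091, 284.19219477,
       292.17848863]))
```

View pics/c1.png

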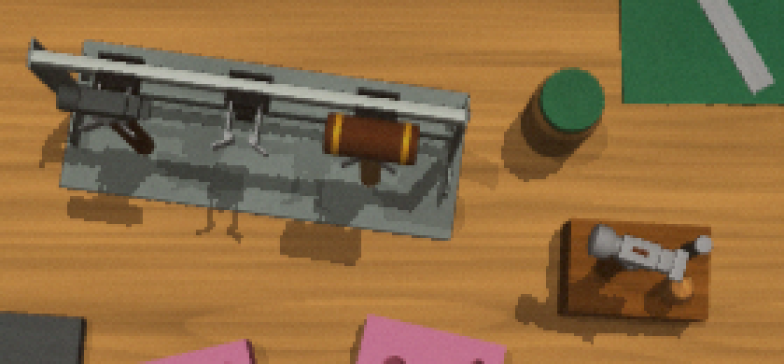

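View pics/c2.png

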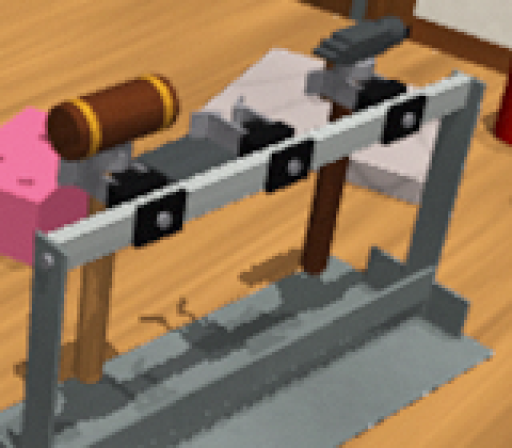

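servo_tool(deltas=[{"tz": -0.015, "turn": -0.12}, {"tz": -0.015, "turn": -0.12}, {"tz": -0.015, "turn": -0.12}, {"tz": -0.015, "turn": -0.12}, {"tz": -0.015, "turn": -0.12}, {"tz": -0.015, "turn": -0.12}, {"tz": -0.015, "turn": -0.12}, {"tz": -0.015, "turn": -0.12}])

```text
invalid input at $.deltas[0]: expected keys tx, ty, tz, turn
```

```bash
cat >> h.py <<'E'
def to(x,y,z,yaw=None):
    M=T();d=M[:3,:3].T@(np.array([x,y,z])-M[:3,3]);a=np.degrees(np.arctan2(M[1,0],M[0,0]))
    print('tool d mm',d.round(1),'yaw now',a.round(2),'tz-axis',M[:3,2].round(4),'turn' ,None if yaw is None else np.radians(a-yaw).round(4))
E
python3 - <<'E'
from h import *
to(459,-294,330,-16)
P,p=cloud('top0')
# clips in rack frame
a=np.radians(-7.4);X=np.array([np.cos(a),np.sin(a)]);Y=np.array([-np.sin(a),np.cos(a)])
Q=P[135:185,145:310].reshape(-1,3);Q=Q[Q[:,2]>200]
x=Q[:,:2]@X;y=Q[:,:2]@Y
m=(Q[:,2]>224)&(Q[:,2]<234)
# rail fit: top
r=Q[m];print(np.polyfit(r[:,1],r[:,0],1))
c=np.array([571.4,78.3]);print('nbr mid',c@X,c@Y)
u,v=np.mgrid[205:275,140:160][1],0
for vv in range(160,182):
  row=[]
  for uu in range(212,242):
    q=P[vv,uu]; row.append(f'{q[2]:4.0f}')
  print(vv,' '.join(row))
E
```

```text
tool d mm [-148.2 -339.5 -110.1] yaw now -71.16 tz-axis [-4.0e-04  1.6e-03 -1.0e+00] turn -0.9627
[1.27598711e-01 6.01337517e+02]
nbr mid 556.5562069736746 151.24165589901534
160   61   62   60   62   56    5    5    6  nan  237  231  234  235  236  237  237  234  237  234  237  234  237  237  234  220  210  209  214  211  212
161   61   58   64   62   59   61   57   63  237  235  233  240  239  237  237  238  234  235  237  231  239  231  236  236    4    8    9    9    7    9
162   38   44   50   52   55   51   53   55   57  231  237  234  233  236  235  232  235  236  236  241  236  238  234  235    3   -1    4    9    3   11
163    7    5   34   35   35   33   37   45   42   45  235  222  235  235  229  227  232  232  235  233  237  238  237  235   61   63    9    7   12    9
164    8  nan   10    7    6    6    4   10    5   28  236  217  237  236  236  234  235  235  238  223  234  232  227  231   58   58   60   64   60   61
165    5    5    3    3    9   10    1   12   10  232  236    7  236  239  235  235  237  237  233   32  236  228   48   43   44   54   52   56   55   55
1
[... 1762 characters left out ...]
   5   12    6   10    9  222  234  238   15    9   11    3    8    9    7    8    9
178   10    9    4    9  219   -3    7    4    5    5    7    7    4    9    4    9    8    5    6    8  229  238   10    9    3    6    7    4    9    5
179    7   11    8    6    6    2   10    8    9    1    8    5    7   13    9    8    2    7    8    9    5  226  235  230    5    5   10    9    7    5
180    8    4    3    8    5    7    5    0    8    6    7    7    7    8    7    9    4    8    7    3   -0    4  220  223    1    7   11    9    1   11
181    8    5    4    8    3    8   11    5    6   11    4   12    7    8    7    6    9   11    6    9    6    8   10    8    4    6    5    2   12    5
```

servo_tool(deltas=[{"tx": 0, "ty": 0, "tz": -0.015, "turn": -0.12}, {"tx": 0, "ty": 0, "tz": -0.015, "turn": -0.12}, {"tx": 0, "ty": 0, "tz": -0.015, "turn": -0.12}, {"tx": 0, "ty": 0, "tz": -0.015, "turn": -0.12}, {"tx": 0, "ty": 0, "tz": -0.015, "turn": -0.12}, {"tx": 0, "ty": 0, "tz": -0.015, "turn": -0.12}, {"tx": 0, "ty": 0, "tz": -0.015, "turn": -0.12}, {"tx": 0, "ty": 0, "tz": -0.015, "turn": -0.12}])

```text
time: 0.95
tool_pos: [185.6, -543.9, 340.5]
eef_rot: [-0.0, 0.99, -0.138, -0.0]
contact_force: [-0.2, -0.4, 0.5]
finger_gap: 85.4
```

```bash
python3 - <<'E'
from h import *
to(459,-294,340,-16)
P,p=cloud('top0')
a=np.arctan(-0.1276);print(np.degrees(a));X=np.array([np.cos(a),np.sin(a)]);Y=np.array([-np.sin(a),np.cos(a)])
for n,c in (('mallet',(555.8,-42.2)),('peen',(586.9,198.9)),('railtop',(601.34+.1276*78,78))):print(n,np.array(c)@X,np.array(c)@Y)
Q=P[162:182,212:242].reshape(-1,3);Q=Q[Q[:,2]>228]
x=Q[:,:2]@X;y=Q[:,:2]@Y
for x0 in range(526,580,3):
    m=(x>=x0)&(x<x0+3)
    if m.any():
        s=np.sort(y[m]);print(x0,s.round(0))
E
```

```text
tool d mm [ 194.7 -315.1    0.7] yaw now -15.87 tz-axis [-2.e-04  9.e-04 -1.e+00] turn 0.0022
-7.2716463026550935
mallet 556.6712241002859 28.48909016955795
peen 557.0041646152326 271.58641461105304
railtop 596.5035432548235 154.7462769060407
535 [126.]
538 [124. 128. 132. 166. 168. 170. 171. 173. 175.]
541 [131. 134. 137. 163. 166. 168.]
544 [134. 135. 137. 140. 158. 159. 161. 162. 164.]
547 [135. 138. 141. 162. 164.]
550 [136. 139. 159. 162. 164.]
553 [136. 162.]
556 [135. 136. 162. 163.]
559 [135. 137. 163.]
562 [135. 164.]
565 [135. 164.]
568 [135. 136. 141. 141. 144. 144. 146. 149. 152. 154. 154. 156. 157. 162.
 162. 165.]
571 [136. 141. 144. 146. 149. 152. 152. 154. 157. 162.]
574 [134. 137. 141. 144. 147. 149. 155. 157. 163.]
577 [129. 129. 131. 134. 134. 137. 139. 140. 142. 145. 147. 153. 153. 155.
 158. 161. 163. 166.]
```

servo_tool(deltas=[{"tx": 0.024, "ty": -0.039, "tz": 0, "turn": 0}, {"tx": 0.024, "ty": -0.039, "tz": 0, "turn": 0}, {"tx": 0.024, "ty": -0.039, "tz": 0, "turn": 0}, {"tx": 0.024, "ty": -0.039, "tz": 0, "turn": 0}, {"tx": 0.024, "ty": -0.039, "tz": 0, "turn": 0}, {"tx": 0.024, "ty": -0.039, "tz": 0, "turn": 0}, {"tx": 0.024, "ty": -0.039, "tz": 0, "turn": 0}, {"tx": 0.024, "ty": -0.039, "tz": 0, "turn": 0}])

```text
time: 1.75
tool_pos: [457.8, -296.4, 340.1]
eef_rot: [-0.0, 0.99, -0.141, -0.0]
contact_force: [0.2, -1.8, 0.4]
finger_gap: 85.5
```

servo_tool(deltas=[{"tx": 0, "ty": 0, "tz": 0, "turn": 0}, {"tx": 0, "ty": 0, "tz": 0, "turn": 0}])

```text
time: 1.95
tool_pos: [457.3, -297.0, 339.8]
eef_rot: [0.0, 0.99, -0.139, -0.001]
contact_force: [0.2, 0.3, -0.1]
finger_gap: 85.2
```

```bash
python3 - <<'E'
from h import *
shot('wrist','w1');shot('top','t1');print(T().round(3))
P,p=cloud('w1')
m=(P[...,2]>195)&(P[...,2]<240)&(abs(P[...,0]-459)<60)&(abs(P[...,1]+294)<70)
v,u=np.where(m);print(u.min(),u.max(),v.min(),v.max())
Q=P[m];c,s,a=cv2.minAreaRect(Q[:,:2].astype(np.float32));print(c,s,a,np.percentile(Q[:,2],[5,50,95]))
b=P[(P[...,2]>64)&(P[...,2]<72)];print('blocktop',np.median(b[:,2]))
E
```

```text
[[ 9.60000e-01 -2.79000e-01 -1.00000e-03  4.56183e+02]
 [-2.79000e-01 -9.60000e-01 -0.00000e+00 -2.98411e+02]
 [-1.00000e-03  0.00000e+00 -1.00000e+00  3.40041e+02]
 [ 0.00000e+00  0.00000e+00  0.00000e+00  1.00000e+00]]
258 297 139 247
(456.7561950683594, -293.8179931640625) (94.22834777832031, 31.631793975830078) 72.24539184570312 [215.94323531 224.16500048 227.99996331]
blocktop 67.03404827857088
```

View pics/w1.png

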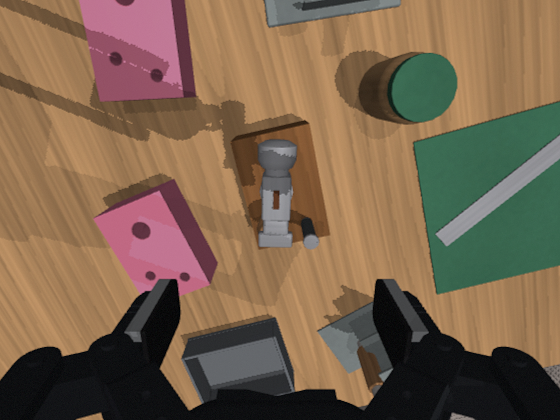

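```bash
python3 - <<'E'
from h import *
to(457.5,-293.8,223,-18)
s=telemetry.read_state();print(s['tool_pos'],s['contact_force'])
P,p=cloud('w1');print(P[200,276],P[194,276],P[206,276])
Q=cloud('t1')
E
```

```text
tool d mm [ 1.00e-01 -4.80e+00  1.17e+02] yaw now -16.18 tz-axis [-1.e-03 -2.e-04 -1.e+00] turn 0.0318
[ 456.18319236 -298.41051034  340.04138827] [-0.52591087 -0.00726702  0.29768732]
[ 456.84120608 -293.97805178  225.96912381] [ 458.21981862 -289.15405156  225.71157562] [ 455.28101569 -299.42792782  224.3510252 ]
```

servo_tool(deltas=[{"tx": 0, "ty": -0.005, "tz": 0, "turn": 0.032}, {"tx": 0, "ty": 0, "tz": 0.03, "turn": 0}, {"tx": 0, "ty": 0, "tz": 0.03, "turn": 0}, {"tx": 0, "ty": 0, "tz": 0.03, "turn": 0}, {"tx": 0, "ty": 0, "tz": 0.018, "turn": 0}, {"tx": 0, "ty": 0, "tz": 0.009, "turn": 0}, {"tx": 0, "ty": 0, "tz": 0, "turn": 0}, {"tx": 0, "ty": 0, "tz": 0, "turn": 0}])

```text
time: 2.85
tool_pos: [458.4, -294.2, 224.2]
eef_rot: [0.0, 0.988, -0.157, 0.001]
contact_force: [0.9, -0.5, 0.1]
finger_gap: 85.4
```

servo_tool(deltas=[{"tx": 0, "ty": 0, "tz": 0, "turn": 0}, {"tx": 0, "ty": 0, "tz": 0, "turn": 0}, {"tx": 0, "ty": 0, "tz": 0, "turn": 0}, {"tx": 0, "ty": 0, "tz": 0, "turn": 0}], claw=0.03)

```text
time: 3.25
tool_pos: [458.5, -293.2, 223.8]
eef_rot: [0.0, 0.988, -0.156, 0.0]
contact_force: [-0.0, -0.3, -0.2]
finger_gap: 30.2
```

```bash
python3 - <<'E'
from h import *
to(457.5,-293.8,223,-18);s=telemetry.read_state();print(s['tool_pos'],s['contact_force'],s['finger_gap'])
shot('wrist','w2')
E
```

```text
tool d mm [-0.8  0.9  0.8] yaw now -17.98 tz-axis [ 7.e-04 -5.e-04 -1.e+00] turn 0.0004
[ 458.51293338 -293.18996743  223.7733613 ] [-0.03062091 -0.3064055  -0.24972563] 30.236170983925465
```

View pics/w2.png

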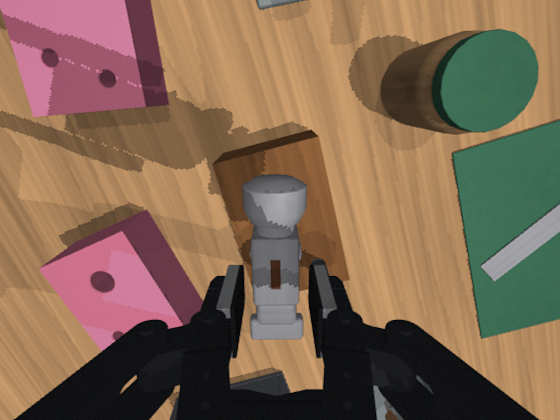

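servo_tool(deltas=[{"tx": 0, "ty": 0, "tz": 0, "turn": 0}, {"tx": 0, "ty": 0, "tz": 0, "turn": 0}, {"tx": 0, "ty": 0, "tz": 0, "turn": 0}, {"tx": 0, "ty": 0, "tz": 0, "turn": 0}], claw=0)

```text
time: 3.7
tool_pos: [458.3, -293.1, 223.2]
eef_rot: [-0.0, 0.988, -0.156, -0.0]
contact_force: [0.6, 0.7, 0.2]
finger_gap: -0.5
```

```bash
python3 - <<'E'
from h import *
s=telemetry.read_state();print(s['tool_pos'],s['contact_force'],s['wrist_torque'],s['finger_gap'])
E
```

```text
[ 458.26198069 -293.11544055  223.23289828] [0.64008079 0.69689293 0.24562494] [-0.01729826 -0.01447653 -0.00769893] -0.47400101535840294
```

```bash
python3 - <<'E'
from h import *
shot('wrist','w3');shot('scene','s3')
a=cloud('w3')[1][150:400,130:430];b=cloud('s3')[1][180:360,120:300]
cv2.imwrite('pics/c3.png',np.hstack([cv2.resize(a,(420,350)),cv2.resize(b,(350,350),interpolation=3)])[:,:,::-1])
E
```

```text
(no output)
```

View pics/c3.png

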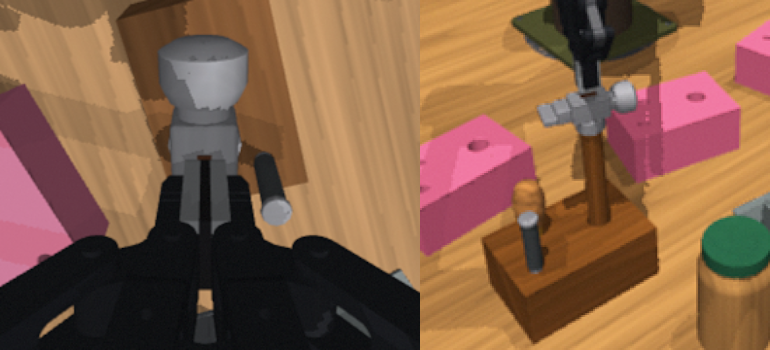

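```bash
python3 - <<'E'
from h import *
P,p=cloud('s3');M=T()
# rows down finger column(s): crop x 590/350*180+120-> (590-420)*180/350+120
for u in (204,207,210):
    print(u,[(v,*(P[v,u].round(0)),p[v,u].tolist()) for v in range(212,240,2)])
P,p=cloud('w3')
for v in (255,262,268,275,282,290):print(v,[P[v,u].round(0).tolist() for u in (265,276,286)])
print(M.round(3)[:3,3])
E
```

```text
204 [(212, np.float64(485.0), np.float64(-312.0), np.float64(282.0), [15, 15, 19]), (214, np.float64(469.0), np.float64(-303.0), np.float64(266.0), [18, 18, 23]), (216, np.float64(469.0), np.float64(-304.0), np.float64(263.0), [15, 16, 19]), (218, np.float64(470.0), np.float64(-305.0), np.float64(259.0), [15, 16, 21]), (220, np.float64(468.0), np.float64(-304.0), np.float64(254.0), [13, 13, 16]), (222, np.float64(468.0), np.float64(-304.0), np.float64(249.0), [17, 17, 20]), (224, np.float64(469.0), np.float64(-305.0), np.float64(246.0), [26, 27, 29]), (226, np.float64(467.0), np.float64(-304.0), np.float64(240.0), [100, 101, 100]), (228, np.float64(453.0), np.float64(-296.0), np.float64(225.0), [61, 49, 45]), (230, np.float64(457.0), np.float64(-299.0), np.float64(224.0), [81, 73, 75]), (232, np.float64(465.0), np.float64(-305.0), np.float64(226.0), [134, 132, 135]), (234, np.float64(466.0), np.float64(-305.0), np.float64(223.0), [105, 106, 108]), (236, np.float64(468.0), np.float64(-307.0), np.float64(220.0), [114, 112, 116]), (238, np.float64(467.0), np.float64(-307.0), np.float64(
[... 2040 characters left out ...]
.float64(-295.0), np.float64(220.0), [92, 92, 93]), (236, np.float64(469.0), np.float64(-295.0), np.float64(215.0), [92, 89, 94]), (238, np.float64(470.0), np.float64(-296.0), np.float64(211.0), [92, 93, 94])]
255 [[455.0, -283.0, 224.0], [460.0, -283.0, 226.0], [465.0, -286.0, 224.0]]
262 [[454.0, -286.0, 225.0], [459.0, -287.0, 226.0], [464.0, -289.0, 224.0]]
268 [[456.0, -281.0, 240.0], [460.0, -283.0, 240.0], [465.0, -284.0, 240.0]]
275 [[456.0, -281.0, 247.0], [460.0, -283.0, 247.0], [465.0, -284.0, 246.0]]
282 [[456.0, -281.0, 254.0], [461.0, -282.0, 253.0], [464.0, -284.0, 253.0]]
290 [[456.0, -281.0, 259.0], [460.0, -283.0, 259.0], [464.0, -284.0, 259.0]]
[ 458.249 -293.134  223.277]
```

servo_tool(deltas=[{"tx": 0, "ty": 0, "tz": 0, "turn": 0}, {"tx": 0, "ty": 0, "tz": 0, "turn": 0}, {"tx": 0, "ty": 0, "tz": 0, "turn": 0}, {"tx": 0, "ty": 0, "tz": 0.01, "turn": 0}, {"tx": 0, "ty": 0, "tz": 0.01, "turn": 0}, {"tx": 0, "ty": 0, "tz": 0.01, "turn": 0}, {"tx": 0, "ty": 0, "tz": 0, "turn": 0}, {"tx": 0, "ty": 0, "tz": 0, "turn": 0}], claw=0.042)

```text
time: 4.6
tool_pos: [457.9, -292.9, 192.6]
eef_rot: [-0.0, 0.988, -0.156, -0.001]
contact_force: [0.3, 0.2, 0.7]
finger_gap: 42.1
```

```bash
python3 - <<'E'
from h import *
s=telemetry.read_state();print(s['tool_pos'],s['contact_force'],s['wrist_torque'],s['finger_gap'])
shot('wrist','w4');shot('scene','s4')
a=cloud('w4')[1][150:400,130:430];b=cloud('s4')[1][190:290,150:250]
cv2.imwrite('pics/c4.png',np.hstack([cv2.resize(a,(420,350)),cv2.resize(b,(350,350),interpolation=3)])[:,:,::-1])
E
```

```text
[ 457.94335669 -292.91992663  192.56537051] [0.33563979 0.19518187 0.73114983] [ 0.0414592   0.01438973 -0.06007162] 42.105329533216825
```

View pics/c4.png

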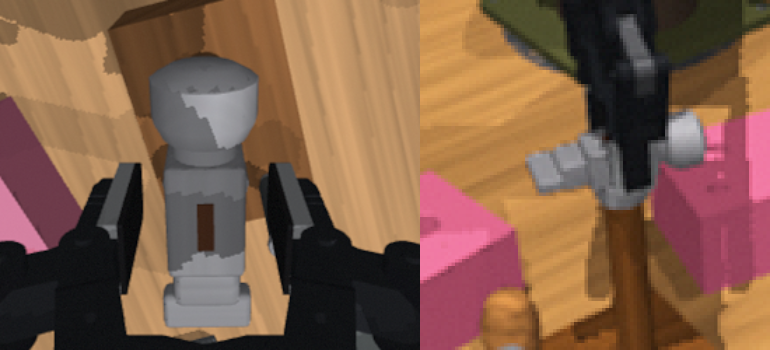

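servo_tool(deltas=[{"tx": 0, "ty": 0, "tz": 0, "turn": 0}, {"tx": 0, "ty": 0, "tz": 0, "turn": 0}, {"tx": 0, "ty": 0, "tz": 0, "turn": 0}, {"tx": 0, "ty": 0, "tz": 0, "turn": 0}], claw=0)

```text
time: 5.1
tool_pos: [458.7, -293.5, 194.0]
eef_rot: [0.0, 0.988, -0.156, 0.001]
contact_force: [-1.2, 0.4, 3.0]
finger_gap: 22.7
```

```bash
python3 - <<'E'
from h import *
s=telemetry.read_state();print(s['tool_pos'],s['contact_force'],s['wrist_torque'],s['finger_gap'])
E
```

```text
[ 458.67088911 -293.49433995  193.99133487] [-1.1759288   0.41322324  2.95188401] [0.01370191 0.03277691 0.03047028] 22.70447314593105
```

servo_tool(deltas=[{"tx": 0, "ty": 0, "tz": -0.004, "turn": 0}, {"tx": 0, "ty": 0, "tz": -0.006, "turn": 0}, {"tx": 0, "ty": 0, "tz": -0.01, "turn": 0}, {"tx": 0, "ty": 0, "tz": -0.015, "turn": 0}, {"tx": 0, "ty": 0, "tz": -0.015, "turn": 0}, {"tx": 0, "ty": 0, "tz": -0.015, "turn": 0}, {"tx": 0, "ty": 0, "tz": -0.01, "turn": 0}, {"tx": 0, "ty": 0, "tz": 0, "turn": 0}])

```text
time: 5.9
tool_pos: [459.0, -293.7, 270.1]
eef_rot: [0.001, 0.988, -0.156, 0.001]
contact_force: [0.8, -0.9, -4.0]
finger_gap: 22.9
```

servo_tool(deltas=[{"tx": 0, "ty": 0, "tz": -0.01, "turn": 0}, {"tx": 0, "ty": 0, "tz": -0.015, "turn": 0}, {"tx": 0, "ty": 0, "tz": -0.015, "turn": 0}, {"tx": 0, "ty": 0, "tz": -0.01, "turn": 0}, {"tx": 0, "ty": 0, "tz": -0.005, "turn": 0}, {"tx": 0, "ty": 0, "tz": 0, "turn": 0}, {"tx": 0, "ty": 0, "tz": 0, "turn": 0}])

```text
time: 6.6
tool_pos: [457.9, -292.9, 322.6]
eef_rot: [-0.0, 0.988, -0.156, -0.001]
contact_force: [-0.1, -0.3, -4.9]
finger_gap: 23.0
```

```bash
python3 - <<'E'
from h import *
s=telemetry.read_state();print(s['tool_pos'],s['contact_force'],s['wrist_torque'],s['finger_gap'])
shot('wrist','w5');shot('scene','s5');shot('top','t5')
to(500,87,324,-7.3)
P,p=cloud('t5')
Q=P.reshape(-1,3)
for n,b in (('jar',(480,620,-320,-170,110,140)),):
    m=(Q[:,0]>b[0])&(Q[:,0]<b[1])&(Q[:,1]>b[2])&(Q[:,1]<b[3])&(Q[:,2]>b[4])&(Q[:,2]<b[5]);print(n,Q[m].min(0),Q[m].max(0))
a=cloud('w5')[1];b=cloud('s5')[1][120:320,120:320]
cv2.imwrite('pics/c5.png',np.hstack([cv2.resize(a,(466,350)),cv2.resize(b,(334,350),interpolation=3)])[:,:,::-1])
E
```

```text
[ 457.91405483 -292.89686572  322.60409265] [-0.11592063 -0.27560693 -4.92282251] [-0.0272707   0.02908648 -0.00970767] 22.959558301544433
tool d mm [ -77.3 -374.3   -1.2] yaw now -17.99 tz-axis [-0.0014  0.0011 -1.    ] turn -0.1866
jar [ 593.02588425 -281.78620926  111.64556332] [ 619.99577834 -216.85863277  136.9869437 ]
```

View pics/c5.png

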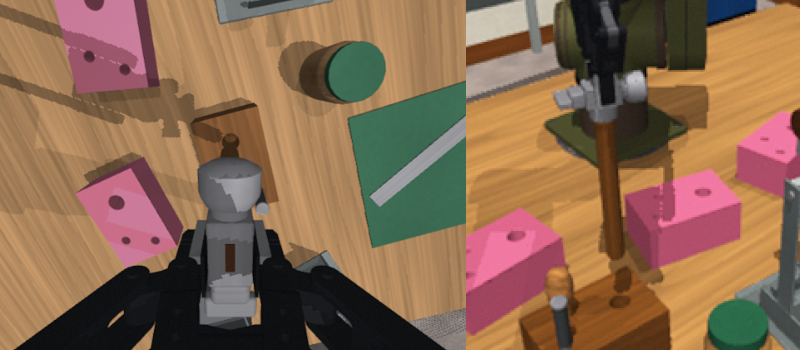

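servo_tool(deltas=[{"tx": 0, "ty": 0, "tz": 0, "turn": -0.093}, {"tx": 0, "ty": 0, "tz": 0, "turn": -0.094}, {"tx": 0, "ty": -0.015, "tz": 0, "turn": 0}, {"tx": 0, "ty": -0.03, "tz": 0, "turn": 0}, {"tx": 0, "ty": -0.035, "tz": 0, "turn": 0}, {"tx": 0, "ty": -0.035, "tz": 0, "turn": 0}, {"tx": 0, "ty": -0.035, "tz": 0, "turn": 0}, {"tx": 0, "ty": -0.035, "tz": 0, "turn": 0}])

```text
time: 7.55
tool_pos: [481.2, -107.2, 323.1]
eef_rot: [-0.0, 0.998, -0.065, -0.0]
contact_force: [-0.7, -0.0, -4.4]
finger_gap: 22.7
```

servo_tool(deltas=[{"tx": -0.003, "ty": -0.035, "tz": 0, "turn": 0}, {"tx": -0.003, "ty": -0.035, "tz": 0, "turn": 0}, {"tx": 0, "ty": -0.035, "tz": 0, "turn": 0}, {"tx": 0, "ty": -0.035, "tz": 0, "turn": 0}, {"tx": 0, "ty": -0.03, "tz": 0, "turn": 0}, {"tx": 0, "ty": -0.02, "tz": 0, "turn": 0}, {"tx": 0, "ty": -0.007, "tz": 0, "turn": 0}, {"tx": 0, "ty": 0, "tz": 0, "turn": 0}])

```text
time: 8.35
tool_pos: [500.1, 87.7, 323.0]
eef_rot: [0.0, 0.998, -0.063, -0.0]
contact_force: [-0.9, -0.3, -4.7]
finger_gap: 22.8
```

servo_tool(deltas=[{"tx": 0, "ty": 0, "tz": 0, "turn": 0}, {"tx": 0, "ty": 0, "tz": 0, "turn": 0}, {"tx": 0, "ty": 0, "tz": 0, "turn": 0}])

```text
time: 8.65
tool_pos: [500.6, 85.6, 323.3]
eef_rot: [0.0, 0.998, -0.064, -0.0]
contact_force: [-0.8, 0.5, -4.8]
finger_gap: 22.6
```

```bash
python3 - <<'E'
from h import *
s=telemetry.read_state();print(s['tool_pos'],s['contact_force'],s['finger_gap'])
to(500,87,260,-7.3);M=T()
shot('wrist','w6');shot('scene','s6');shot('top','t6')
# clip from top (averaged over more frames) and handle axis from scene
P,p=cloud('s6');x0=M[:3,3]
Q=P.reshape(-1,3);m=(abs(Q[:,0]-x0[0])<35)&(abs(Q[:,1]-x0[1])<35)&(Q[:,2]<300)&(Q[:,2]>135)
Q=Q[m]
for z in range(135,300,15):
    k=(Q[:,2]>=z)&(Q[:,2]<z+15)
    if k.sum():print(z,k.sum(),Q[k].mean(0).round(1),Q[k].min(0).round(0)[:2],Q[k].max(0).round(0)[:2])
E
```

```text
[500.59981095  85.56648793 323.32458914] [-0.81996905  0.47055085 -4.76540127] 22.551688934767977
tool d mm [-0.8 -1.4 63.3] yaw now -7.38 tz-axis [-1.e-04 -3.e-04 -1.e+00] turn -0.0013
150 19 [504.6  76.8 161. ] [494.  71.] [511.  85.]
165 46 [504.1  76.  172.2] [491.  70.] [511.  86.]
180 39 [506.   76.7 186.2] [496.  70.] [512.  88.]
195 2 [509.5  82.5 196. ] [509.  81.] [510.  84.]
225 19 [507.1  79.8 235.3] [496.  72.] [510.  88.]
240 54 [504.1  76.2 247.6] [492.  71.] [511.  88.]
255 57 [504.2  75.5 263.3] [493.  70.] [511.  88.]
270 54 [504.9  75.8 278.1] [494.  70.] [512.  86.]
285 57 [504.2  76.4 292.5] [491.  71.] [513.  86.]
```

View pics/w6.png

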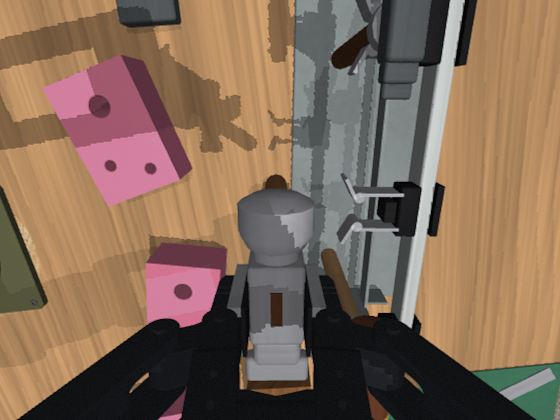

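```bash
python3 - <<'E'
from h import *
a=np.radians(-7.3);X=np.array([np.cos(a),np.sin(a)]);Y=np.array([-np.sin(a),np.cos(a)])
M=T();print('tcp',M[:2,3]@X,M[:2,3]@Y)
for nm,(u0,u1,v0,v1) in {'w6':(335,420,165,255),'t6':(212,242,160,182)}.items():
    P,p=cloud(nm);Q=P[v0:v1,u0:u1].reshape(-1,3);Q=Q[(Q[:,2]>230)&(Q[:,2]<241)]
    x=Q[:,:2]@X;y=Q[:,:2]@Y;print(nm,'jawtop z',np.median(Q[:,2]))
    for x0 in range(531,570,3):
        m=(x>=x0)&(x<x0+3)
        if m.sum()>1:
            lo=y[m][y[m]<150];hi=y[m][y[m]>=150]
            print(x0,len(lo),len(hi),[f(t).round(1) for t in (lo,hi) if len(t) for f in (np.min,np.mean,np.max)],(lo.mean()+hi.mean())/2)
P,p=cloud('w6')
q=P[300:318,250:303].reshape(-1,3);q=q[q[:,2]>330];print('head',(q[:,:2]@X).min(),(q[:,:2]@X).max(),np.median(q[:,2]))
g=p[290:345,255:300].astype(int);s=(g[...,0]-g[...,2]>25);v,u=np.where(s);print('slot px',u.mean()+255,v.mean()+290,v.min()+290,v.max()+290)
uu,vv=int(u.mean()+255),int(v.mean()+290);print(P[vv,uu],P[vv,uu][:2]@X,P[vv,uu][:2]@Y)
q=P[195:385,236:316].reshape(-1,3);q=q[(q[:,2]>325)&(q[:,2]<360)];print('head y range',(q[:,:2]@Y).min(),(q[:,:2]@Y).max())
E
```

```text
tcp 485.7436570976684 148.77379168824575
w6 jawtop z 233.76809117465908
534 22 20 [np.float64(122.9), np.float64(125.7), np.float64(128.5), np.float64(170.9), np.float64(173.4), np.float64(175.3)] 149.52144794426795
537 41 32 [np.float64(123.8), np.float64(129.9), np.float64(134.2), np.float64(165.0), np.float64(169.3), np.float64(173.8)] 149.59031774300902
540 38 30 [np.float64(130.4), np.float64(135.4), np.float64(139.6), np.float64(159.8), np.float64(163.9), np.float64(168.4)] 149.63667078769362
543 44 41 [np.float64(133.9), np.float64(138.3), np.float64(141.9), np.float64(157.1), np.float64(161.0), np.float64(164.5)] 149.64547741395916
546 41 44 [np.float64(134.0), np.float64(138.0), np.float64(141.8), np.float64(156.7), np.float64(160.7), np.float64(164.3)] 149.33289412712494
549 25 26 [np.float64(134.0), np.float64(136.2), np.float64(139.7), np.float64(158.2), np.float64(162.4), np.float64(164.1)] 149.3036491554554
552 20 20 [np.float64(133.8), np.float64(135.6), np.float64(136.6), np.float64(161.9), np.float64(163.2), np.float64(164.1)] 149.39662816432477
555 18 17 [np.float64
[... 678 characters left out ...]
149.74325436686075
t6 jawtop z 235.24209846169902
537 3 0 [np.float64(123.8), np.float64(126.2), np.float64(128.8)] nan
540 3 0 [np.float64(131.8), np.float64(132.9), np.float64(134.9)] nan
549 2 0 [np.float64(135.6), np.float64(135.8), np.float64(135.9)] nan
555 2 0 [np.float64(136.5), np.float64(136.7), np.float64(136.8)] nan
558 3 0 [np.float64(134.6), np.float64(135.4), np.float64(136.9)] nan
head 473.4555082872866 495.5875395283709 354.3140274577205
slot px 276.0 309.0 293 325
[499.38922565  84.81785302 354.41140196] 484.56405031741457 147.58505354448272
head y range 100.29243442525153 194.7228035524716<stdin>:11: RuntimeWarning: Mean of empty slice.
  ret = ret.dtype.type(ret / rcount)
```

servo_tool(deltas=[{"tx": 0, "ty": -0.002, "tz": 0.008, "turn": 0}, {"tx": 0, "ty": 0, "tz": 0.015, "turn": 0}, {"tx": 0, "ty": 0, "tz": 0.015, "turn": 0}, {"tx": 0, "ty": 0, "tz": 0.015, "turn": 0}, {"tx": 0, "ty": 0, "tz": 0.01, "turn": 0}, {"tx": 0, "ty": 0, "tz": 0.005, "turn": 0}, {"tx": 0, "ty": 0, "tz": 0, "turn": 0}, {"tx": 0, "ty": 0, "tz": 0, "turn": 0}])

```text
time: 9.6
tool_pos: [501.4, 88.6, 255.8]
eef_rot: [-0.0, 0.998, -0.063, 0.0]
contact_force: [-0.1, -0.0, -3.5]
finger_gap: 23.1
```

servo_tool(deltas=[{"tx": 0.005, "ty": 0, "tz": 0, "turn": 0}, {"tx": 0.008, "ty": 0, "tz": 0, "turn": 0}, {"tx": 0.008, "ty": 0, "tz": 0, "turn": 0}, {"tx": 0.008, "ty": 0, "tz": 0, "turn": 0}, {"tx": 0.006, "ty": 0, "tz": 0, "turn": 0}, {"tx": 0.005, "ty": 0, "tz": 0, "turn": 0}, {"tx": 0, "ty": 0, "tz": 0, "turn": 0}, {"tx": 0, "ty": 0, "tz": 0, "turn": 0}])

```text
time: 10.4
tool_pos: [540.4, 83.4, 255.1]
eef_rot: [0.0, 0.998, -0.064, -0.0]
contact_force: [0.2, -0.6, -4.7]
finger_gap: 23.1
```

```bash
cat > m.py <<'E'
from h import *
import sys
a=np.radians(-7.3);X=np.array([np.cos(a),np.sin(a)]);Y=np.array([-np.sin(a),np.cos(a)])
def rel(nm):
    M=T();s=telemetry.read_state();f=s['contact_force'];print('tcp',M[:2,3]@X,M[:2,3]@Y,M[2,3],'F along X,Y,z',f[:2]@X,f[:2]@Y,f[2],'tq',s['wrist_torque'].round(2),'gap',s['finger_gap'])
    shot('wrist',nm);P,p=cloud(nm)
    x=P[...,:2]@X;y=P[...,:2]@Y;z=P[...,2]
    c=(z>M[2,3]+15)&(z<M[2,3]+36)&(abs(x-M[:2,3]@X)<25)
    q=c&(abs(y-M[:2,3]@Y)<60)
    print('head top z',np.percentile(z[q],90),'y',y[q].min(),y[q].max(),'mid',(y[q].min()+y[q].max())/2-.5)
    q=c&(y>M[:2,3]@Y+20)&(y<M[:2,3]@Y+60)
    print('face x',x[q].min(),x[q].max(),(x[q].min()+x[q].max())/2)
    j=(z>229)&(z<239)&(y>115)&(y<185)
    for x0 in (546,552,558):
        k=j&(x>=x0)&(x<x0+6);lo=y[k&(y<149.4)];hi=y[k&(y>149.4)]
        if len(lo)and len(hi):print('jaw',x0,lo.mean(),hi.mean(),(lo.mean()+hi.mean())/2)
E
python3 -c "
from m import *;rel('w7')"
```

```text
tcp 525.4683304061499 151.38954600857187 255.06893627459408 F along X,Y,z 0.2925157045836174 -0.5832585732938128 -4.676621718430133 tq [-0.03  0.01  0.01] gap 23.097316586728997
head top z 288.51914253612017 y 102.63590098047369 197.93720032749263 mid 149.78655065398317
face x 508.2518679015816 540.4149521386154 524.3334100200984
jaw 546 138.94173195429047 161.66437572019274 150.3030538372416
jaw 552 136.11825886689644 163.11660143450962 149.61743015070303
jaw 558 135.6654183536974 163.12247031004026 149.39394433186882
```

servo_tool(deltas=[{"tx": 0.003, "ty": 0, "tz": 0, "turn": 0}, {"tx": 0.003, "ty": 0, "tz": 0, "turn": 0}, {"tx": 0.003, "ty": 0, "tz": 0, "turn": 0}, {"tx": 0.002, "ty": 0, "tz": 0, "turn": 0}, {"tx": 0, "ty": 0, "tz": 0, "turn": 0}, {"tx": 0, "ty": 0, "tz": 0, "turn": 0}])

```text
time: 11.05
tool_pos: [551.4, 81.9, 255.2]
eef_rot: [0.0, 0.998, -0.063, -0.0]
contact_force: [-0.3, -0.5, -3.3]
finger_gap: 22.6
```

servo_tool(deltas=[{"tx": 0.001, "ty": 0, "tz": 0, "turn": 0}, {"tx": 0.001, "ty": 0, "tz": 0, "turn": 0}, {"tx": 0.001, "ty": 0, "tz": 0, "turn": 0}, {"tx": 0, "ty": 0, "tz": 0, "turn": 0}])

```text
time: 11.45
tool_pos: [552.4, 81.4, 254.7]
eef_rot: [0.0, 0.998, -0.063, -0.002]
contact_force: [-5.5, -1.3, -3.3]
finger_gap: 23.1
```

```bash
python3 -c "
from m import *;rel('w8')"
```

```text
tcp 537.5925723483947 150.93904838850685 254.67500247566582 F along X,Y,z -5.317466570480908 -2.033472126902319 -3.2542151009797076 tq [-0.23  1.09  0.04] gap 23.082847324015283
head top z 288.07866178203045 y 102.60431028494334 197.44848848701125 mid 149.5263993859773
face x 520.5369095310376 552.5359017173425 536.5364056241901
jaw 558 136.36619329623827 163.27621045402364 149.82120187513095
```

servo_tool(deltas=[{"tx": 0.001, "ty": 0.0005, "tz": 0, "turn": 0}, {"tx": 0.001, "ty": 0, "tz": 0, "turn": 0}, {"tx": 0, "ty": 0, "tz": 0, "turn": 0}])

```text
time: 11.8
tool_pos: [553.2, 80.7, 254.5]
eef_rot: [0.0, 0.998, -0.063, -0.003]
contact_force: [-7.2, -0.7, -1.7]
finger_gap: 23.0
```

servo_tool(deltas=[{"tx": 0.001, "ty": 0, "tz": 0, "turn": 0}, {"tx": 0.001, "ty": 0, "tz": 0, "turn": 0}, {"tx": 0, "ty": 0, "tz": 0, "turn": 0}])

```text
time: 12.1
tool_pos: [553.7, 80.8, 254.3]
eef_rot: [0.0, 0.998, -0.063, -0.005]
contact_force: [-9.8, -0.6, -0.5]
finger_gap: 22.8
```

```bash
python3 -c "
from m import *;rel('w9')"
```

```text
tcp 538.9003970296349 150.49134314195334 254.26335652276128 F along X,Y,z -9.638723024845257 -1.8263628374829335 -0.4546378931492205 tq [0.   2.1  0.03] gap 22.847052869905703
head top z 287.6796991957123 y 101.83025828213131 197.12152743219957 mid 148.97589285716543
face x 521.8168613072542 553.9583832149008 537.8876222610775
jaw 558 136.45919276794737 163.22313360938227 149.84116318866484
```

servo_tool(deltas=[{"tx": 0.001, "ty": 0, "tz": 0, "turn": 0}, {"tx": 0.001, "ty": 0, "tz": 0, "turn": 0}, {"tx": 0, "ty": 0, "tz": 0, "turn": 0}])

```text
time: 12.45
tool_pos: [554.3, 80.9, 253.8]
eef_rot: [0.0, 0.998, -0.063, -0.006]
contact_force: [-12.4, 0.9, -0.5]
finger_gap: 22.8
```

servo_tool(deltas=[{"tx": 0.001, "ty": 0, "tz": 0, "turn": 0}, {"tx": 0.001, "ty": 0, "tz": 0, "turn": 0}, {"tx": 0, "ty": 0, "tz": 0, "turn": 0}])

```text
time: 12.75
tool_pos: [555.1, 80.8, 253.2]
eef_rot: [0.0, 0.998, -0.063, -0.008]
contact_force: [-14.4, 2.0, -2.3]
finger_gap: 22.5
```

```bash
python3 -c "
from m import *;rel('w10')"
```

```text
tcp 540.3309638616005 150.71450416487878 253.21859700892142 F along X,Y,z -14.491195287619025 0.13415467157185984 -2.2899058477267276 tq [ 0.28  2.88 -0.04] gap 22.487419323945996
head top z 286.66163203350266 y 102.73285939347588 197.44025826807697 mid 149.58655883077643
face x 523.2958562028168 555.4901541329846 539.3930051679007
```

servo_tool(deltas=[{"tx": 0.001, "ty": 0, "tz": 0, "turn": 0}, {"tx": 0.001, "ty": 0, "tz": 0, "turn": 0}, {"tx": 0, "ty": 0, "tz": 0, "turn": 0}])

```text
time: 13.1
tool_pos: [555.3, 80.8, 253.2]
eef_rot: [-0.0, 0.998, -0.063, -0.01]
contact_force: [-18.0, 1.1, 1.5]
finger_gap: 22.5
```

servo_tool(deltas=[{"tx": 0.001, "ty": 0, "tz": 0, "turn": 0}, {"tx": 0, "ty": 0, "tz": 0, "turn": 0}])

```text
time: 13.3
tool_pos: [556.3, 80.7, 252.7]
eef_rot: [-0.0, 0.998, -0.063, -0.01]
contact_force: [-15.9, 1.5, -2.0]
finger_gap: 22.6
```

```bash
python3 -c "
from m import *;rel('w11')"
```

```text
tcp 541.48651496846 150.74395756226423 252.73158539837402 F along X,Y,z -15.937106243511838 -0.49154096463377756 -2.0383040391370666 tq [ 0.44  3.37 -0.09] gap 22.616274311020526
head top z 286.14771690169755 y 102.40199863533942 197.35231877415436 mid 149.37715870474688
face x 524.5952137298344 556.7435435916998 540.669378660767
```

servo_tool(deltas=[{"tx": 0.001, "ty": 0, "tz": 0, "turn": 0}, {"tx": 0.001, "ty": 0, "tz": 0, "turn": 0}, {"tx": 0, "ty": 0, "tz": 0, "turn": 0}])

```text
time: 13.65
tool_pos: [560.9, 80.1, 252.8]
eef_rot: [0.0, 0.998, -0.063, -0.007]
contact_force: [-10.8, 1.3, -5.4]
finger_gap: 22.4
```

```bash
cat >> m.py <<'E'
def handle(nm):
    shot('scene',nm);P,p=cloud(nm);M=T();x=P[...,:2]@X;y=P[...,:2]@Y;z=P[...,2];x0,y0=M[:2,3]@X,M[:2,3]@Y
    br=(p[...,0].astype(int)-p[...,2]>20)
    for zz in range(75,240,15):
        k=br&(z>=zz)&(z<zz+15)&(abs(x-x0)<35)&(abs(y-y0)<25)
        if k.sum()>3:print(zz,k.sum(),'x',np.median(x[k]).round(1),x[k].max().round(1),'y',np.median(y[k]).round(1))
E
python3 -c "
from m import *;rel('w12');handle('s12')"
```

```text
tcp 546.1557975198681 150.69404142248214 252.7984719486282 F along X,Y,z -10.843541433336288 -0.07572304722077235 -5.361081129182044 tq [ 0.21  2.15 -0.05] gap 22.40144263384206
head top z 286.2255704874586 y 102.46797228990556 197.4887247151415 mid 149.47834850252354
face x 529.184789408593 561.242547246312 545.2136683274525
75 44 x 548.5 552.8 y 138.6
90 47 x 549.2 554.7 y 139.2
105 45 x 549.7 554.4 y 139.0
120 51 x 549.7 554.3 y 139.1
135 44 x 550.8 555.1 y 140.7
150 5 x 554.5 555.7 y 143.8
180 11 x 545.4 554.6 y 138.3
195 39 x 550.6 556.0 y 138.2
210 7 x 561.9 569.0 y 131.8
225 37 x 554.0 556.8 y 141.8
```

servo_tool(deltas=[{"tx": 0.001, "ty": 0, "tz": 0, "turn": 0}, {"tx": 0.001, "ty": 0, "tz": 0, "turn": 0}, {"tx": 0, "ty": 0, "tz": 0, "turn": 0}])

```text
time: 14.05
tool_pos: [570.7, 79.2, 255.5]
eef_rot: [-0.0, 0.998, -0.064, 0.001]
contact_force: [1.7, 0.3, -4.4]
finger_gap: 22.8
```

servo_tool(deltas=[{"tx": 0.001, "ty": 0, "tz": 0, "turn": 0}, {"tx": 0.001, "ty": 0, "tz": 0, "turn": 0}, {"tx": 0, "ty": 0, "tz": 0, "turn": 0}])

```text
time: 14.35
tool_pos: [572.3, 79.2, 255.9]
eef_rot: [-0.0, 0.998, -0.063, 0.001]
contact_force: [0.6, -1.0, -2.9]
finger_gap: 22.5
```

```bash
python3 -c "
from m import *;rel('w13');handle('s13')"
```

```text
tcp 557.6330397773576 151.23303410172875 255.86591555218234 F along X,Y,z 0.7124064356136062 -0.9466004586286098 -2.9409239485092256 tq [-0.08 -0.06 -0.03] gap 22.46509962559535
head top z 289.3370905888997 y 102.7831866599534 197.7479077067588 mid 149.7655471833561
face x 540.4602190398812 572.4221153195513 556.4411671797162
75 44 x 563.4 568.7 y 139.9
90 51 x 563.7 569.3 y 140.4
105 47 x 563.5 569.5 y 140.2
120 51 x 562.7 568.5 y 139.7
135 47 x 564.0 567.9 y 140.3
150 42 x 565.0 568.9 y 141.3
195 17 x 557.9 566.0 y 138.0
210 4 x 567.3 572.0 y 132.5
225 30 x 564.4 569.1 y 141.4
```

servo_tool(deltas=[{"tx": 0.001, "ty": 0, "tz": 0, "turn": 0}, {"tx": 0.001, "ty": 0, "tz": 0, "turn": 0}, {"tx": 0, "ty": 0, "tz": 0, "turn": 0}])

```text
time: 14.75
tool_pos: [572.6, 78.9, 255.3]
eef_rot: [-0.0, 0.998, -0.063, -0.001]
contact_force: [-2.3, 0.6, -1.4]
finger_gap: 22.7
```

```bash
python3 -c "
from m import *;rel('w14')"
```

```text
tcp 557.8966377536807 151.0398368853667 255.2750611895702 F along X,Y,z -2.343201703467927 0.2641218153421659 -1.3852376135835935 tq [0.01 0.45 0.04] gap 22.72473103995082
head top z 288.76825728707934 y 102.85769060603884 197.74919182005902 mid 149.80344121304893
face x 540.7337243051951 572.7328125151795 556.7332684101873
```

servo_tool(deltas=[{"tx": -0.001, "ty": 0, "tz": 0.002, "turn": 0}, {"tx": 0, "ty": 0, "tz": 0.003, "turn": 0}, {"tx": 0, "ty": 0, "tz": 0.003, "turn": 0}, {"tx": 0, "ty": 0, "tz": 0.002, "turn": 0}, {"tx": 0, "ty": 0, "tz": 0, "turn": 0}])

```text
time: 15.3
tool_pos: [572.0, 78.7, 244.5]
eef_rot: [0.0, 0.998, -0.064, -0.001]
contact_force: [-1.8, -1.1, -4.6]
finger_gap: 22.7
```

servo_tool(deltas=[{"tx": 0, "ty": 0, "tz": 0.001, "turn": 0}, {"tx": 0, "ty": 0, "tz": 0.001, "turn": 0}, {"tx": 0, "ty": 0, "tz": 0, "turn": 0}])

```text
time: 15.6
tool_pos: [572.2, 78.8, 243.2]
eef_rot: [0.0, 0.998, -0.063, -0.0]
contact_force: [-1.4, -1.6, -3.4]
finger_gap: 22.7
```

```bash
python3 -c "
from m import *;rel('w15')"
```

```text
tcp 557.5900801984171 150.9015514379015 243.2189511826009 F along X,Y,z -1.2020499208218682 -1.8090060381214095 -3.3890375695362644 tq [-0.3   0.33 -0.01] gap 22.6667271909489
head top z 276.66676821819766 y 102.48911005830445 197.64025600881533 mid 149.5646830335599
face x 540.5273244021059 572.4899382849798 556.5086313435429
```

servo_tool(deltas=[{"tx": 0, "ty": 0, "tz": 0.001, "turn": 0}, {"tx": 0, "ty": 0, "tz": 0.001, "turn": 0}, {"tx": 0, "ty": 0, "tz": 0, "turn": 0}])

```text
time: 15.95
tool_pos: [572.4, 78.9, 241.4]
eef_rot: [-0.0, 0.998, -0.063, 0.0]
contact_force: [-2.3, -0.9, -1.8]
finger_gap: 22.9
```

servo_tool(deltas=[{"tx": 0, "ty": 0, "tz": 0.001, "turn": 0}, {"tx": 0, "ty": 0, "tz": 0, "turn": 0}, {"tx": 0, "ty": 0, "tz": 0, "turn": 0}])

```text
time: 16.25
tool_pos: [572.5, 78.9, 241.0]
eef_rot: [-0.0, 0.998, -0.063, 0.0]
contact_force: [-3.4, -1.5, 4.1]
finger_gap: 22.8
```

```bash
python3 -c "
from m import *;rel('w16')"
```

```text
tcp 557.7899834625234 151.01648408201768 240.9525581043353 F along X,Y,z -3.1991844158931633 -1.8981160789818414 4.121663875432327 tq [-0.25  0.6  -0.05] gap 22.796360536100277
head top z 274.39309450622835 y 102.649077932218 197.6099620182791 mid 149.62951997524857
face x 540.7468337296135 572.6329334860802 556.6898836078469
```

servo_tool(deltas=[{"tx": 0, "ty": 0, "tz": -0.001, "turn": 0}, {"tx": 0, "ty": 0, "tz": 0, "turn": 0}])

```text
time: 16.5
tool_pos: [572.4, 78.9, 241.0]
eef_rot: [-0.0, 0.998, -0.063, -0.0]
contact_force: [-2.1, -1.0, -0.4]
finger_gap: 23.0
```

servo_tool(deltas=[{"tx": 0, "ty": 0, "tz": 0, "turn": 0}, {"tx": 0, "ty": 0, "tz": 0, "turn": 0}, {"tx": 0, "ty": 0, "tz": 0, "turn": 0}, {"tx": 0, "ty": 0, "tz": 0, "turn": 0}], claw=0.045)

```text
time: 16.9
tool_pos: [572.8, 79.1, 241.5]
eef_rot: [-0.0, 0.998, -0.063, 0.0]
contact_force: [0.0, -0.1, -0.2]
finger_gap: 44.8
```

```bash
python3 -c "
from m import *;rel('w17')"
```

```text
tcp 558.096892316936 151.2149176617481 241.4949578467491 F along X,Y,z 0.0549698453414991 -0.1304521363656181 -0.2124956864654589 tq [ 0.02 -0.03 -0.03] gap 44.810052022355485
head top z 274.3030278984938 y 102.14652051086513 197.56164127096673 mid 149.35408089091592
face x 540.40293368343 572.421275854939 556.4121047691845
```

Released with no contact force. I'll rise straight up and verify.

servo_tool(deltas=[{"tx": 0, "ty": 0, "tz": -0.005, "turn": 0}, {"tx": 0, "ty": 0, "tz": -0.01, "turn": 0}, {"tx": 0, "ty": 0, "tz": -0.015, "turn": 0}, {"tx": 0, "ty": 0, "tz": -0.02, "turn": 0}, {"tx": 0, "ty": 0, "tz": -0.02, "turn": 0}, {"tx": 0, "ty": 0, "tz": -0.02, "turn": 0}, {"tx": 0, "ty": 0, "tz": 0, "turn": 0}])

```text
time: 17.65
tool_pos: [574.4, 79.0, 335.5]
eef_rot: [-0.001, 0.998, -0.063, 0.004]
contact_force: [0.7, 0.2, -0.3]
finger_gap: 45.1
```

servo_tool(deltas=[{"tx": -0.02, "ty": 0, "tz": 0, "turn": 0}, {"tx": -0.04, "ty": 0, "tz": 0, "turn": 0}, {"tx": -0.04, "ty": 0, "tz": 0, "turn": 0}, {"tx": -0.04, "ty": 0, "tz": 0, "turn": 0}, {"tx": -0.02, "ty": 0, "tz": 0, "turn": 0}, {"tx": 0, "ty": 0, "tz": 0, "turn": 0}, {"tx": 0, "ty": 0, "tz": 0, "turn": 0}])

```text
time: 18.35
tool_pos: [413.7, 99.2, 331.4]
eef_rot: [-0.0, 0.998, -0.063, 0.001]
contact_force: [0.0, 0.4, 0.3]
finger_gap: 45.1
```

```bash
python3 - <<'E'
from m import *
s=telemetry.read_state();print(s['time'],s['tool_pos'],s['contact_force'])
shot('scene','s18');shot('top','t18')
P0,_=cloud('top0');P,p=cloud('t18')
for n,(u0,u1,v0,v1,z0) in {'mallet':(250,295,155,190,262),'peen':(150,200,145,185,245),'hammer':(195,250,140,190,245)}.items():
  for Pk in (P0,P):
    Q=Pk[v0:v1,u0:u1].reshape(-1,3);Q=Q[(Q[:,2]>z0)&(Q[:,2]<320)]
    if len(Q)>20:
      c,w,a=cv2.minAreaRect(Q[:,:2].astype(np.float32));print(n,len(Q),np.array(c)@X,np.array(c)@Y,np.round(w),round(a,1),np.percentile(Q[:,2],90).round(1))
a=cv2.resize(p[125:255,140:420],None,fx=2.8,fy=2.8,interpolation=3)[:,:400];b=cv2.resize(cloud('s18')[1][145:290,300:460],(400,364),interpolation=3)
cv2.imwrite('pics/c18.png',np.hstack([a,b])[:,:,::-1])
E
```

```text
18.35 [413.69195458  99.19926258 331.35891264] [0.02522927 0.35427625 0.28977767]
mallet 502 556.6660428661646 28.780790054887785 [84. 38.] 82.9 288.0
mallet 504 556.1660440279711 28.848317483207417 [84. 38.] 83.1 288.0
peen 322 556.8855876854767 271.8592224063515 [84. 26.] 79.6 273.0
peen 321 556.7705471778634 272.19476723409633 [83. 26.] 80.8 273.0
hammer 407 558.7648847047545 150.41258732777615 [93. 31.] 84.0 276.1
```

View pics/c18.png

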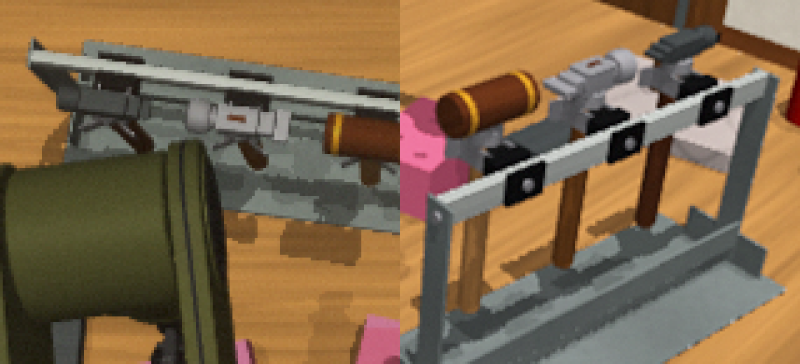

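```bash
python3 -c "
from plant import manip;print(manip.job_done())"
```

```text
the job is handed in; nothing more can be done
None
```

The hammer is hanging in the empty clip between the mallet and the cross-peen hammer. I've let go of it and handed the job in at about 18 s on the robot's clock.

- **Finding the clip:** the wrist camera put its middle within about 1 mm of half-way between the neighbours. Contact with the jaws came where expected.
- **Pressing in:** the handle snapped through at about 16–18 N by the wrist reading, slightly above the 8–15 N you gave. After that it met the rubber buffer at about 2 N.
- **Letting down:** I lowered it until the jaws took the weight, with a peak of about 9 N on them. I eased off before opening, and the contact force was then zero.
- **Last checks:** the hammer's head is at the expected height and in line with the neighbours, upright by eye. It reads about 2 mm further back than the neighbours in the top camera, which is within the camera's error. The neighbours' head centres are unchanged to within 0.5 mm. The peen head's angle reads 1.2° different, which I take as camera noise. I didn't re-measure the awl, iron, jar or sanding block; nothing came near them after the lift.
- **What disagreed:** the fingertips sit about 30 mm further back than stated, measured from the reported tool point. My first grip therefore closed on air above the head, touching nothing. I corrected for this from the images and gripped about 30 mm lower.

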